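# Scrape the clay chips off the plaster slab

### The arm

A 6-joint arm with a two-finger parallel gripper is mounted at the origin on the work surface. World frame = base frame: x ahead of the robot, y to its left, z up, the work surface at z = 0. Lengths are in mm, angles in rad, forces in N, time in s.
With the tool pointing down it reaches from about 350 to 875 mm from the base axis. Payload 15.5 kg.
Tool frame: the origin (TCP) lies at the centre of the arm's flange, where the gripper is bolted on; the fingertips stand 173 mm ahead of it and the grasp point (between the pads) lies 155 mm ahead of it (arm.grip_depth is the distance from the TCP to the grasp point, in mm); z points along the fingers, y is the line along which they close (so a half turn about z gives the same grasp; the last joint's range is limited). The gripper opens to 85 mm and grips with 20 to 120 N. Pads are 22 mm wide; open, the fingers measure 114 mm over their backs; the gripper's body (76 mm by 85 mm) begins 54 mm behind the grasp point. The pads swing forward as they close: fully open they stand 13 mm farther back than shut.
Start: joints at [1.103, 0.494, 1.345, -0, 1.302, -0.096], TCP at [227.636, 582.074, 404.677] pointing down, gripper open.
Joint ranges: [-2.91, 2.91], [-0.82, 2.16], [0.22, 2.67], [-1.22, 4.37], [0.12, 2.79], [-3.08, 3.08]. Speed limits (rad/s): [1.89, 1.89, 2.57, 3.01, 3.01, 3.01].

### API

Orientations are given as a 3x3 rotation matrix whose columns are the frame's x, y, z axes.
In Python, from rig import arm gives the robot as it stands.
- The arm moves only by the shell command python3 -m pendant 'ROWS' [OPENING] [FORCE]. ROWS is text: rows parted by semicolons, each of 6 numbers parted by spaces: the shift along the tool's x, y, z in cm, then the turn, a rotation vector about the tool's x, y, z in degrees. A call has 1 to 12 rows; each row is the pose to reach, as a shift and turn from the pose commanded when the call began, along the tool's axes at that moment; what a row does not reach only later rows make up. A row lasts 1/8 s, in which the tool goes at most 62.5 mm and 10.7 degrees, less where a joint would pass 70% of its speed; a pose out of reach is approached as far as the arm can. A call with a gripper value outside its range is refused whole. OPENING is the opening, from 0 (shut) to 1 (fully open), set as the call begins (- or left out, the last holds). The fingers move at their own pace and stop on an object; FORCE is the grip in N (left out, the last holds). Time passes only in rows, so rows that repeat a pose let the fingers close. It gives the time, the measured TCP pose, the force, the opening and the grip force at its end, in the units of the state.
- arm.state(): the state, without advancing time (a new reading comes with each control period).
- arm.snapshot(name): name is "side" or "top"; returns the picture (400x640x3 uint8, red, green, blue); there is no depth.
- arm.camera_params(name): a dict with "fx", "fy", "cx", "cy" (pixels), "distortion" ([k1, k2, p1, p2, k3] as OpenCV has them; the pictures are not rectified), "R" (3x3) and "t" (3): a world point X has camera coordinates R X + t. Camera axes: x right, y down, z forward; pixel columns grow to the right and rows downward; lengths in mm; the calibration is good to about 2 mm. A picture is of the moment at which its call begins. camera_params takes no time and is no camera call.
- arm.job_done(): hands the job in; it is judged then, once.
Trained networks look in the newest picture that a camera, given by its name, has taken for a name from the list of things; names that differ only in an ending like _2 or _b are one class to them, and where a whole thing is asked for, a point or a joint stands for the part that bears it (a point fixed in the world has none). Each returns a list of dicts, best first, with "confidence" (0 to 1); they miss things now and then, are a little off and sometimes report something else, mostly with a low value. They report only what shows in the picture. A call takes as long as a camera call.
- arm.look_for(camera, query): "extent" ([left, top, width, height] in pixels, round what is visible of it).
- arm.trace(camera, query): "region" (400x640 bool, what is visible of it) and "extent" ([left, top, width, height] in pixels, round what is visible of it).
- arm.landmark_of(camera, query): "pixel" ([column, row] in pixels: a listed point, or the origin of a listed thing).
The state is a dict: "clock": time; "joint_positions": joint angles; "joint_vel": joint speeds; "joint_torque": joint torques, N m; "tcp_pos": TCP position; "ee_rot": TCP orientation; "force": force on the tool from outside, world axes, zero at the start; "wrist_torque": the same for the moment, N m; "width": opening from 0.0 (shut) to 1.0 (fully open); "gripper_force": force on a finger pad.
Only numpy, scipy, OpenCV 4.12 (cv2) and the standard library are available. Lean on these libraries where they do the work, as an engineer would, in place of code of your own. Each camera call takes 0.05 s, during which the arm holds its last target. There are 200 camera calls.

### The job

Take the wooden scraper block by its ridge and, with it held, wipe both loose clay chips off the white plaster slab into the shallow tray at the slab's edge. Then stand the scraper back down flat on the bench, clear of the slab and tray, and let go. Do not touch the chips with the gripper or the arm.

Things in the scene. Friction and masses are not known exactly. Their poses are not given: they have to be found in the camera images.
- slab: White plaster slab with wooden catch tray, one piece fixed to the bench. Origin: under the slab's middle, on the bench. Slab 200 mm (x) by 180 mm (y), flat top 45 mm above the bench, no rim. The open tray is tight against the slab's +x edge: x = 100 to 200 mm, y = -90 to 90 mm, floor 5 mm and thin walls 28 mm above the bench; chips pushed in +x over the edge drop into it.
- chip_a: dry grey-brown clay chip, a flat ragged piece about 32 x 28 mm and 9 mm thick, about 15 g, lying flat and loose on the plaster slab. Origin: middle of its underside. It lies on the -y half of the slab, clear of the other one.
- chip_b: dry grey-brown clay chip, a flat ragged piece about 32 x 28 mm and 9 mm thick, about 15 g, lying flat and loose on the plaster slab. Origin: middle of its underside. It lies on the +y half of the slab, clear of the other one.
- scraper: Brown wooden scraper block standing on its base, about 160 g. Base 130 mm long (x), 34 thick (y), 24 high, steel strips along both long faces (both scrape alike); on it a grip ridge 85 mm long (x), 20 thick (y), from 24 to 70 mm above the underside. Origin: middle of the underside. Not the plain batten without a ridge nor the round-based tamper with a ridge nearby.

How it is judged (in metres and radians):
On the way, in this order (a step that is already met when the one before it is completed fails the run):
1. the scraper is held by the gripper with its underside on the slab's top, or within 10 mm above it (x of scraper in the frame of slab between -0.125 and 0.11 m and y of scraper in the frame of slab between -0.1 and 0.1 m and z of scraper in the frame of slab between 0.038 and 0.055 m and contact force between the fingers and scraper above 1 N), for 0.1 s.
2. both chips are in the tray (x of chip_a in the frame of slab between 0.1 and 0.2 m and y of chip_a in the frame of slab between -0.09 and 0.09 m and z of each of chip_a, chip_b in the frame of slab below 0.035 m and x of chip_b in the frame of slab between 0.1 and 0.2 m and y of chip_b in the frame of slab between -0.09 and 0.09 m), for 0.2 s.
At the end, for the whole second after the job is handed in: Both chips lie in the tray (within its walls, their undersides' middles less than 35 mm above the bench), and the scraper stands on the bench on its base (underside less than 10 mm up, tilted less than 10 degrees), not touching slab or tray; all released and at rest (all of step 2 and height (world z) of scraper below 0.01 m and angle between scraper's own z axis and vertical below 0.17 rad and contact force between scraper and slab below 0.1 N and linear speed of each of chip_a, chip_b, scraper below 0.03 m/s).
It fails at once if the gripper or the arm touches a chip (contact force between any of the fingers, the arm and chip_a above 0.2 N or contact force between any of the fingers, the arm and chip_b above 0.2 N).
It also fails if it takes over 50 s, if anything falls off the work surface, if the arm or the gripper's body presses on something with over 40 N, if the wrist force passes 120 N, or if a joint passes its speed limit or range.

## Working session

There is one attempt and no reset: what is moved stays moved. The work goes in short steps, Python scripts to look and compute and a shell command to move; the robot and the scene stay as the last step left them, time stands still between calls to the robot, and variables do not carry over. Pictures are saved under pics/ and viewed, at most 10 in all, crops included, and the job is handed in when it is done.

```bash
mkdir -p pics; python3 - <<'E'
from rig import arm
import cv2
s=arm.state();print(s['clock'],s['tcp_pos'],s['ee_rot'],s['width'])
for c in("top","side"):
    im=arm.snapshot(c);cv2.imwrite(f"pics/{c}0.png",im[:,:,::-1])
    p=arm.camera_params(c);print(c,p)
    for q in("scraper","slab","chip_a","chip_b"):
        print(q,[(d['pixel'],round(d['confidence'],2)) for d in arm.landmark_of(c,q)],[(d['extent'],round(d['confidence'],2)) for d in arm.look_for(c,q)])
E
```

```text
0.0 [227.54975107 581.92428185 404.08889139] [[-9.31311318e-01  3.64223660e-01 -5.96115397e-04]
 [ 3.64224116e-01  9.31310669e-01 -1.10981476e-03]
 [ 1.50947837e-04 -1.25070265e-03 -9.99999206e-01]] 0.9965452752108743
top {'fx': 388.14229811266375, 'fy': 388.14229811266375, 'cx': 322.0054336709683, 'cy': 201.36280135654508, 'distortion': array([-0.01718229,  0.        ,  0.        ,  0.        ,  0.        ]), 'R': array([[ 0.0122275 , -0.99987634,  0.00988873],
       [-0.99372229, -0.01325089, -0.1110875 ],
       [ 0.1112048 , -0.00846833, -0.99376143]]), 't': array([-83.90915234, 532.02948173, 793.842232  ])}
scraper [([448.0, 207.8], 0.92)] [([436.9, 185.6, 30.1, 57.1], 0.94)]
slab [([232.7, 218.1], 0.73), ([210.3, 211.1], 0.48)] [([137.0, 173.7, 145.8, 90.1], 0.7)]
chip_a [([230.4, 236.2], 0.6), ([210.5, 207.3], 0.44)] [([219.0, 229.1, 15.4, 12.8], 0.65), ([200.5, 198.8, 16.5, 18.3], 0.43)]
chip_b [([230.4, 236.2], 0.6), ([210.5, 207.3], 0.44)] [([219.0, 229.1, 15.4, 12.8], 0.65), ([200.5, 198.8, 16.5, 18.3], 0.43)]
side {'fx': 509.89966673621626, 'fy': 509.89966673621626, 'cx': 311.5005608322733, 'cy': 208.54250979067044, 'distortion': array([-0.07906375,  0.        ,  0.        ,  0.        ,  0.        ]), 'R': array([[-0.98314141, -0.18262971, -0.00890834],
       [-0.12044173,  0.6834862 , -0.71995861],
       [ 0.13757456, -0.70674819, -0.69395983]]), 't': array([516.39229631, 171.97547336, 786.16060721])}
scraper [([344.0, 150.4], 0.65)] [([314.2, 117.4, 64.0, 42.3], 0.79)]
slab [([318.3, 327.9], 0.88)] [([232.0, 253.1, 150.5, 145.6], 0.79)]
chip_a [([291.6, 340.5], 0.79), ([343.1, 326.9], 0.53)] [([279.6, 330.2, 24.2, 21.9], 0.91), ([331.8, 312.1, 19.6, 22.7], 0.76)]
chip_b [([291.6, 340.5], 0.79), ([343.1, 326.9], 0.53)] [([279.6, 330.2, 24.2, 21.9], 0.91), ([331.8, 312.1, 19.6, 22.7], 0.76)]
```

View pics/top0.png

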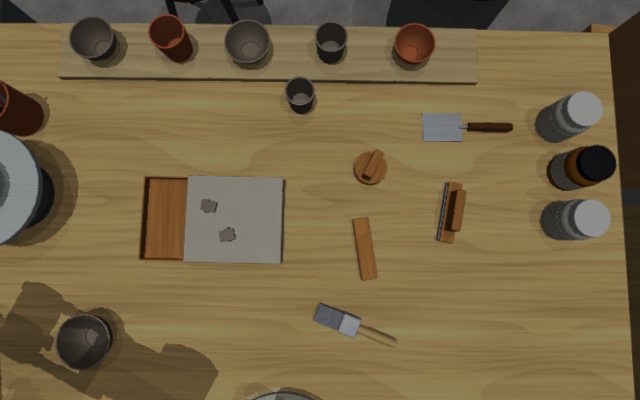

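View pics/side0.png

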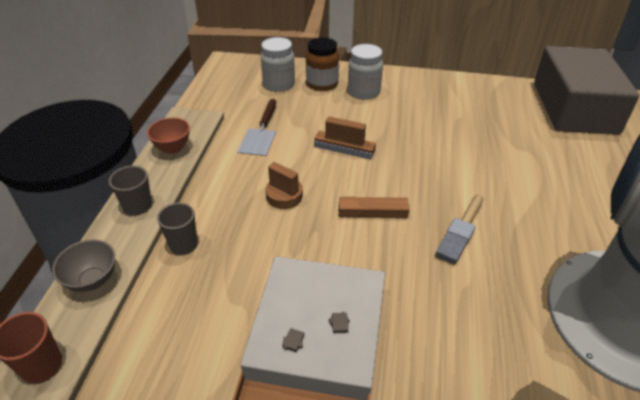

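The top view shows the slab at about (235,219) with its tray on the left (world +y), chips at (209,206) and (227,235), and the scraper at (450,212), with its ridge roughly along world x. The tamper and batten are at (371,167) and (365,248). The side view agrees. Next I fit the known shapes to the traced silhouettes in both views.

```bash
cat > h.py <<'E'
import numpy as np,cv2
from scipy.optimize import minimize
from rig import arm
def proj(c,X):
    p=arm.camera_params(c);K=np.array([[p['fx'],0,p['cx']],[0,p['fy'],p['cy']],[0,0,1]])
    return cv2.projectPoints(np.float64(X).reshape(-1,1,3),cv2.Rodrigues(p['R'])[0],p['t'],K,p['distortion'])[0].reshape(-1,2)
def ray(c,uv,z):
    p=arm.camera_params(c);K=np.array([[p['fx'],0,p['cx']],[0,p['fy'],p['cy']],[0,0,1]])
    n=cv2.undistortPoints(np.float64(uv).reshape(-1,1,2),K,p['distortion']).reshape(-1,2)
    d=np.c_[n,np.ones(len(n))]@p['R'];o=-p['R'].T@p['t']
    return o+d*((z-o[2])/d[:,2])[:,None]
def box(x0,x1,y0,y1,z0,z1): return np.array([[x,y,z] for x in(x0,x1) for y in(y0,y1) for z in(z0,z1)],float)
SCR=[box(-65,65,-17,17,0,24),box(-42.5,42.5,-10,10,24,70)]
SLAB=[box(-100,100,-90,90,0,45),box(100,200,-90,90,0,28)]
def mask(c,parts,q,z=0):
    x,y,a=q;R=np.array([[np.cos(a),-np.sin(a),0],[np.sin(a),np.cos(a),0],[0,0,1]])
    m=np.zeros((400*4,640*4),np.uint8)
    for b in parts:
        h=cv2.convexHull(np.float32(proj(c,b@R.T+[x,y,z]))*4+1.5)
        cv2.fillConvexPoly(m,np.int32(h.round()),1)
    return cv2.resize(m.astype(np.float32),(640,400),interpolation=cv2.INTER_AREA)
def fit(regs,parts,q0,z=0):
    def cost(q):
        s=0
        for c,r in regs.items():
            m=mask(c,parts,(q[0],q[1],q[2]/200),z);s+=1-np.minimum(m,r).sum()/np.maximum(m,r).sum()
        return s
    x0=np.array([q0[0],q0[1],q0[2]*200])
    r=minimize(cost,x0,method='Nelder-Mead',options=dict(initial_simplex=[x0,x0+[15,0,0],x0+[0,15,0],x0+[0,0,20]],xatol=.1,fatol=1e-4))
    return [*r.x[:2],r.x[2]/200],r.fun
E
python3 - <<'E'
from h import *
for c in("top","side"):arm.snapshot(c)
tr={}
for q in("scraper","slab","chip_a"):
    for c in("top","side"):
        for d in arm.trace(c,q):
            print(q,c,d['extent'],round(d['confidence'],2));tr.setdefault((q,c),d['region'].astype(np.float32))
            if q=="chip_a":
                v,u=np.nonzero(d['region']);print(' chip',ray(c,[[u.mean(),v.mean()]],50).round(1))
s0=ray("top",[[450,212]],30)[0]
for cs in(("top",),("side",),("top","side")):
    print(cs,"scr",fit({c:tr["scraper",c] for c in cs},SCR,(s0[0],s0[1],-.1)))
q=np.array([[186,177],[284,178],[282,263],[185,261]]);P=ray("top",q,45);print(P.round(1),P.mean(0).round(1))
q0=(*P.mean(0)[:2],1.57)
print("slab",fit({"top":tr["slab","top"]},SLAB,q0),fit({c:tr["slab",c] for c in("top","side")},SLAB,q0))
ims=[]
for c in("top","side"):
    im=arm.snapshot(c)[:,:,::-1].copy()
    qs=fit({k:tr["scraper",k] for k in("top","side")},SCR,(s0[0],s0[1],-.1))[0]
    m=(mask(c,SCR,qs)>.5).astype(np.uint8);cv2.drawContours(im,cv2.findContours(m,0,1)[0],-1,(0,255,0),1)
    m=(mask(c,SLAB,fit({"top":tr["slab","top"]},SLAB,q0)[0])>.5).astype(np.uint8);cv2.drawContours(im,cv2.findContours(m,0,1)[0],-1,(255,0,0),1)
    ims.append(im[160:280,130:480] if c=="top" else im[100:400,200:410])
cv2.imwrite("pics/f.png",np.vstack([cv2.resize(ims[0],(800,274)),np.pad(cv2.resize(ims[1],(228,326)),((0,0),(0,572),(0,0)))]))
E
```

```text
scraper top [438.9, 182.6, 26.3, 61.4] 0.9
scraper side [314.9, 119.0, 62.4, 38.4] 0.69
slab top [137.3, 173.0, 148.9, 91.0] 0.69
slab side [231.6, 254.3, 152.7, 141.3] 0.68
chip_a top [201.8, 199.7, 14.3, 15.4] 0.76
 chip [[519.8 157.9  50. ]]
chip_a top [219.7, 231.1, 16.4, 9.6] 0.61
 chip [[459.7 115.9  50. ]]
chip_a top [435.9, 180.9, 31.2, 59.8] 0.33
 chip [[ 513.2 -343.9   50. ]]
chip_a side [332.1, 309.8, 17.6, 27.1] 0.74
 chip [[461.7 121.2  50. ]]
chip_a side [280.5, 327.4, 23.1, 25.5] 0.72
 chip [[521.4 161.6  50. ]]
('top',) scr ([np.float64(516.7483688034363), np.float64(-352.1741140052342), np.float64(-0.18744329439927973)], np.float64(0.11141002178192139))
('side',) scr ([np.float64(517.7056489638919), np.float64(-350.98801053429384), np.float64(-0.18592224093519236)], np.float64(0.04016256332397461))
('top', 'side') scr ([np.float64(517.4959712661073), np.float64(-351.44768064716334), np.float64(-0.19086586186950888)], np.float64(0.16395217180252075))
[[579.  208.7  45. ]
 [579.6   3.3  45. ]
 [403.4   3.4  45. ]
 [404.8 201.9  45. ]] [491.7 104.3  45. ]
slab ([np.float64(492.8157274352483), np.float64(106.81887091143054), np.float64(1.5615673987719192)], np.float64(0.05102241039276123)) ([np.float64(494.12183734920393), np.float64(108.69830539286505), np.float64(1.5672706178051237)], np.float64(0.12735658884048462))
```

View pics/f.png

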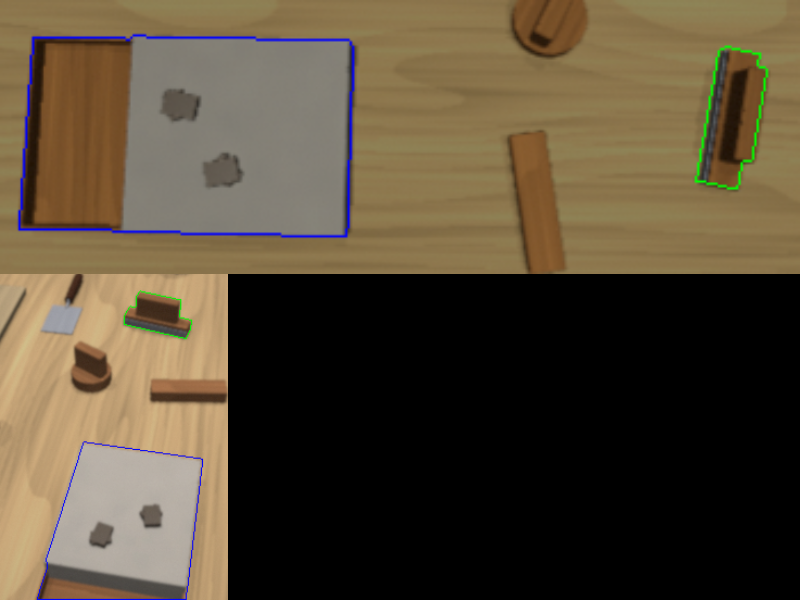

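The silhouette fits agree to about 1–2 mm, and the outlines lie on the objects:

- **Scraper:** (517, -351.5), yaw -0.19.
- **Slab:** (493, 107), yaw about 1.565.
- **Chips:** (520.5, 159.5) and (460.5, 118).

One sweep with the scraper lengthwise across the slab will cover both chips. First I move above the scraper.

```bash
python3 -m pendant '-4 -5 0 0 0 0;-8 -10 0 0 0 -1;-12 -15 0 0 0 -2;-16 -20 0 0 0 -3;-20 -25 0 0 0 -4;-24 -30 0 0 0 -5;-28 -35 0 0 0 -6;-32 -40 0 0 0 -7;-36 -45 0 0 0 -8;-40 -50 0 0 0 -9;-44 -55 0 0 0 -10;-48 -60 0 0 0 -10.5' 1 40
python3 - <<'E'
from h import *
s=arm.state();d=np.array([517.3,-351.5,300])-s['tcp_pos'];print(s['joint_positions'],d@s['ee_rot'],np.degrees(np.arctan2(s['ee_rot'][1,1],s['ee_rot'][0,1])))
E
```

```text
clock: 2.9
tcp_pos: [450.9, -136.3, 404.9]
ee_rot: [[-0.982, 0.188, 0.001], [0.188, 0.982, -0.0], [-0.001, -0.0, -1.0]]
force: [0.6, 0.7, 0.3]
width: 0.998
gripper_force: 0.0
[-4.20406365e-01  2.77685914e-01  1.71078593e+00  1.71395353e-04
  1.15236569e+00 -1.80173095e+00] [-105.67971844 -198.86562317  105.03213754] 79.14008174380544
```

```bash
python3 -m pendant '-2.6 -5 2 0 0 0;-5.2 -10 4 0 0 0;-8 -15 7 0 0 0;-10.5 -19.8 10.5 0 0 0;-10.5 -19.8 10.5 0 0 0;-10.5 -19.8 10.5 0 0 0'
python3 - <<'E'
from h import *
s=arm.state();d=np.array([517.3,-351.5,205])-s['tcp_pos'];print(d@s['ee_rot'])
t=arm.snapshot("top");a=arm.snapshot("side")
g=[s['tcp_pos']+s['ee_rot']@[0,y,155] for y in(-43,0,43)];print(proj("side",g),proj("side",[[517.3,-351.5,70]]))
cv2.imwrite("pics/n.png",np.hstack([cv2.resize(x[:,:,::-1],None,fx=3,fy=3) for x in(t[130:270,400:530],a[40:180,280:410])]))
E
```

```text
clock: 3.65
tcp_pos: [516.3, -348.2, 299.4]
ee_rot: [[-0.982, 0.189, -0.001], [0.189, 0.982, 0.001], [0.001, 0.001, -1.0]]
force: [-0.2, 0.8, -0.0]
width: 0.998
gripper_force: 0.0
[-1.65241784 -3.09838644 94.43386275]
[[354.18719336  80.77035091]
 [347.50808517  91.08482305]
 [340.41794473 102.04057126]] [[345.83858948 121.48931383]]
```

View pics/n.png

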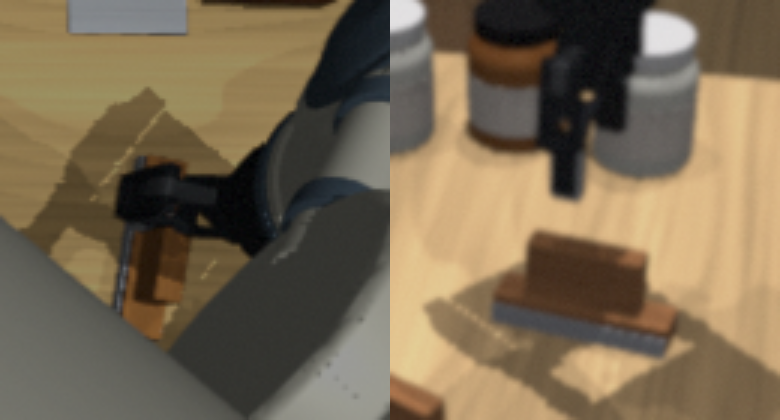

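The open gripper is above the scraper. In the side crop the near finger, at (567,190), is over the ridge, which spans (530–645, 235–310). The projected positions agree, so I descend with a small correction and grip.

```bash
python3 -m pendant '-0.2 -0.3 3 0 0 0;-0.2 -0.3 6 0 0 0;-0.2 -0.3 8 0 0 0;-0.2 -0.3 9.4 0 0 0;-0.2 -0.3 9.4 0 0 0;-0.2 -0.3 9.4 0 0 0'; python3 -m pendant '0 0 0 0 0 0;0 0 0 0 0 0;0 0 0 0 0 0;0 0 0 0 0 0;0 0 0 0 0 0;0 0 0 0 0 0;0 0 0 0 0 0;0 0 0 0 0 0' 0 60;  python3 -m pendant '0 0 -3 0 0 0;0 0 -6 0 0 0;0 0 -9 0 0 0;0 0 -9 0 0 0;0 0 -9 0 0 0'
python3 - <<'E'
from h import *
s=arm.state();print(s['tcp_pos'])
a=arm.snapshot("side");cv2.imwrite("pics/g.png",cv2.resize(a[20:180,260:430,::-1],None,fx=3,fy=3))
E
```

```text
clock: 4.5
tcp_pos: [518.2, -351.5, 206.7]
ee_rot: [[-0.982, 0.188, 0.001], [0.188, 0.982, -0.001], [-0.001, -0.001, -1.0]]
force: [0.2, -0.6, -0.0]
width: 1.002
gripper_force: 0.0
clock: 5.5
tcp_pos: [517.9, -351.5, 205.6]
ee_rot: [[-0.982, 0.188, -0.0], [0.188, 0.982, 0.0], [0.0, 0.0, -1.0]]
force: [-0.5, -0.4, -1.0]
width: 0.233
gripper_force: 60.0
clock: 6.12
tcp_pos: [517.6, -351.4, 294.9]
ee_rot: [[-0.982, 0.188, -0.001], [0.188, 0.982, 0.001], [0.001, 0.0, -1.0]]
force: [0.3, -0.5, -2.7]
width: 0.227
gripper_force: 60.2
[ 517.62847898 -351.3779759   294.85794523]
```

View pics/g.png

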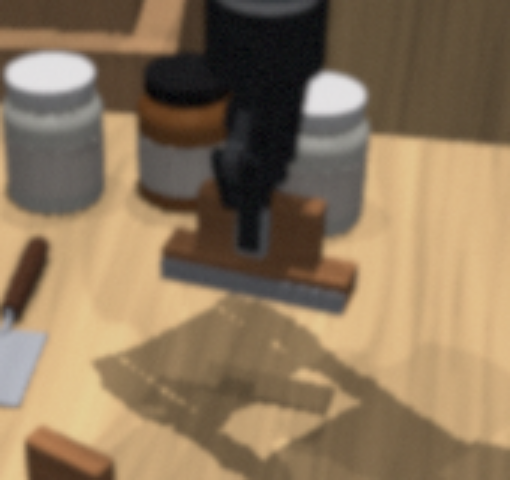

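The scraper is held level by its ridge, at about (260,250) in the crop. Next I carry it over the slab's -x side, raised, and turn it square to the slab.

```bash
python3 -m pendant '0.5 2 -2 0 0 0;1.5 6 -4 0 0 -1;2.5 10 -4 0 0 -2;4 15 -4 0 0 -4;5 20 -4 0 0 -6;6.5 25 -4 0 0 -7;7.5 29.5 -4 0 0 -8;9 34 -3 0 0 -9;9.8 37 -1 0 0 -10;10.2 38.9 1.5 0 0 -10.6;10.2 38.9 1.5 0 0 -10.6;10.2 38.9 1.5 0 0 -10.6'
python3 - <<'E'
from h import *
s=arm.state();d=np.array([491,50,252])-s['tcp_pos'];print(s['tcp_pos'],d@s['ee_rot'],np.degrees(np.arctan2(s['ee_rot'][1,1],s['ee_rot'][0,1])))
a=arm.snapshot("side");b=arm.snapshot("top")
ims=[]
for c,im in(("side",a),("top",b)):
    im=im[:,:,::-1].copy();m=(mask(c,SCR,(s['tcp_pos'][0],s['tcp_pos'][1],-.007),s['tcp_pos'][2]-205.6)>.5).astype(np.uint8);cv2.drawContours(im,cv2.findContours(m,0,1)[0],-1,(0,255,0),1)
    ims.append(cv2.resize(im[200:400,200:400] if c=="side" else im[130:290,130:290],(400,400)))
cv2.imwrite("pics/s.png",np.hstack(ims))
E
```

```text
clock: 7.68
tcp_pos: [491.1, 49.2, 280.7]
ee_rot: [[-1.0, 0.005, -0.001], [0.005, 1.0, -0.0], [0.001, -0.0, -1.0]]
force: [0.4, 0.4, -1.4]
width: 0.226
gripper_force: 60.1
[491.12346095  49.24707    280.67361427] [ 0.10949813  0.75672362 28.67357113] 89.73300281385409
```

View pics/s.png

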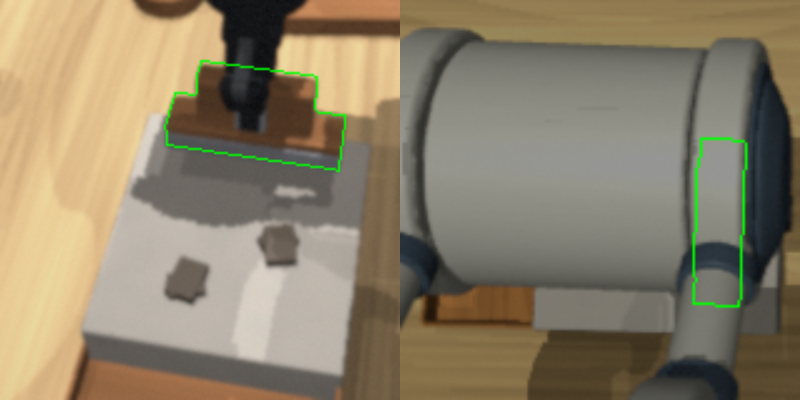

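The predicted outline matches the held scraper in the side crop, at (165–345, 60–170), with both chips ahead of it at (278,245) and (187,280). I lower it onto the slab.

```bash
python3 -m pendant '0 0 1 0 0 0;0 0 2 0 0 0;0 0 2.6 0 0 0;0 0 2.8 0 0 0;0 0 2.9 0 0 0;0 0 2.9 0 0 0;0 0 2.9 0 0 0'; python3 -m pendant '0 0 0.05 0 0 0;0 0 0.05 0 0 0;0 0 0.05 0 0 0'
```

```text
clock: 8.65
tcp_pos: [491.0, 49.7, 251.9]
ee_rot: [[-1.0, 0.005, 0.0], [0.005, 1.0, -0.0], [-0.0, -0.0, -1.0]]
force: [0.2, -0.5, -1.6]
width: 0.228
gripper_force: 60.2
clock: 9.02
tcp_pos: [491.0, 49.7, 251.2]
ee_rot: [[-1.0, 0.005, 0.0], [0.005, 1.0, -0.0], [-0.0, -0.0, -1.0]]
force: [1.0, 0.6, -2.6]
width: 0.229
gripper_force: 60.2
```

The underside is about half a millimetre above the plaster. I sweep along +y (tool y).

```bash
python3 -m pendant '0 1 0 0 0 0;0 2.2 0 0 0 0;0 3.5 0 0 0 0;0 4.8 0 0 0 0;0 6.1 0 0 0 0;0 7.4 0 0 0 0;0 8.7 0 0 0 0;0 10 0 0 0 0;0 11.3 0 0 0 0;0 12.6 0 0 0 0;0 13.9 0 0 0 0;0 15.1 0 0 0 0'; python3 -m pendant '0 0 0 0 0 0;0 0 0 0 0 0;0 0 0 0 0 0'
python3 - <<'E'
from h import *
a=arm.snapshot("side");b=arm.snapshot("top")
for c in("side","top"):print(c,[(d['pixel'],round(d['confidence'],2)) for d in arm.landmark_of(c,"chip_a")])
cv2.imwrite("pics/w.png",np.hstack([cv2.resize(x,(400,400)) for x in(a[200:400,200:400,::-1],b[150:290,120:260,::-1])]))
E
```

```text
clock: 10.52
tcp_pos: [491.7, 201.6, 251.1]
ee_rot: [[-1.0, 0.004, -0.0], [0.004, 1.0, 0.0], [0.0, 0.0, -1.0]]
force: [0.4, -0.4, -2.3]
width: 0.226
gripper_force: 60.2
clock: 10.9
tcp_pos: [491.7, 200.4, 251.2]
ee_rot: [[-1.0, 0.005, -0.0], [0.005, 1.0, -0.0], [0.0, -0.0, -1.0]]
force: [-0.6, 0.2, -2.2]
width: 0.226
gripper_force: 60.2
side []
top [([169.9, 229.5], 0.48)]
```

View pics/w.png

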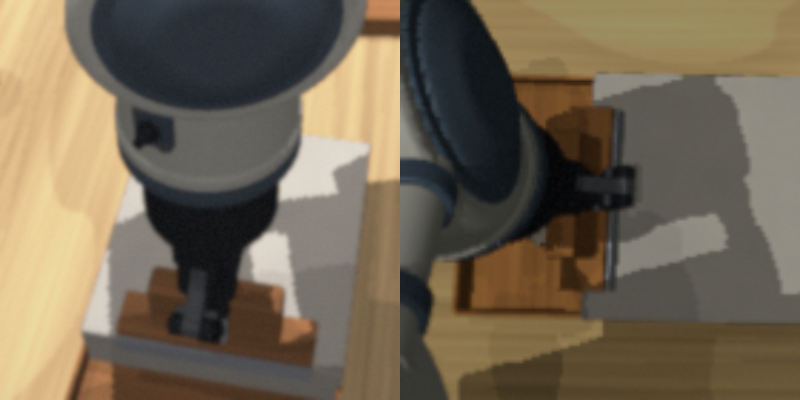

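The slab is bare and no chip shows behind the scraper, which stands at the edge. The tray is hidden, so I lift, move back over free bench and look into it.

```bash
python3 -m pendant '0 0 -2 0 0 0;0 0 -5 0 0 0;0 -3 -7 0 0 0;0 -8 -8 0 0 0;0 -13 -8 0 0 0;0 -18 -8 0 0 0;0 -23 -8 0 0 0;0 -26 -7 0 0 0;0 -28 -5 0 0 0;0 -28 -3 0 0 0;0 -28 -3 0 0 0;0 -28 -3 0 0 0'
python3 - <<'E'
from h import *
s=arm.state();print(s['tcp_pos'])
a=arm.snapshot("side");b=arm.snapshot("top")
for d in arm.landmark_of("top","chip_a"):print(d['pixel'],round(d['confidence'],2),ray("top",[d['pixel']],8).round(0))
cv2.imwrite("pics/x.png",np.hstack([cv2.resize(b[140:290,120:420,::-1],(800,400))]))
E
```

```text
clock: 12.6
tcp_pos: [490.6, -79.2, 281.8]
ee_rot: [[-1.0, 0.004, 0.0], [0.004, 1.0, -0.0], [-0.0, -0.0, -1.0]]
force: [0.7, 0.3, -1.6]
width: 0.227
gripper_force: 60.1
[490.58478581 -79.19192741 281.76327681]
[172.2, 231.1] 0.66 [[467. 245.   8.]]
[171.9, 210.6] 0.52 [[511. 248.   8.]]
```

View pics/x.png

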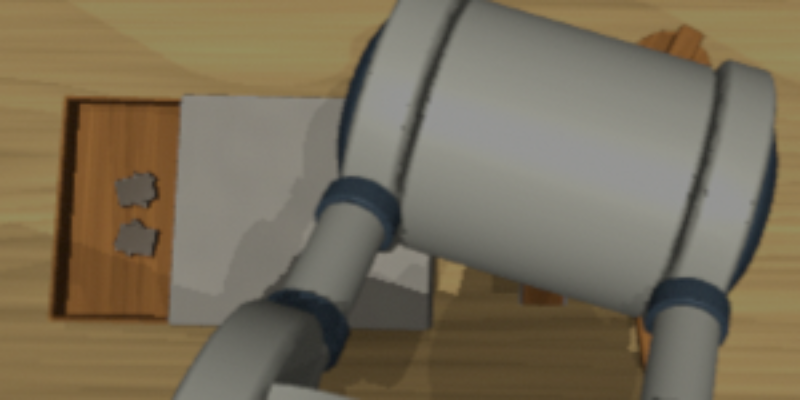

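Both chips lie in the tray, at crop positions (137,189) and (137,240), which is world (511,248) and (467,245). I set the scraper down.

```bash
python3 -m pendant '0 0 2 0 0 0;0 0 4.5 0 0 0;0 0 6.5 0 0 0;0 0 7.2 0 0 0;0 0 7.5 0 0 0;0 0 7.6 0 0 0;0 0 7.6 0 0 0;0 0 7.6 0 0 0'
```

```text
clock: 13.75
tcp_pos: [490.5, -79.3, 205.6]
ee_rot: [[-1.0, 0.004, 0.001], [0.004, 1.0, -0.0], [-0.001, -0.0, -1.0]]
force: [-0.8, -1.0, -2.8]
width: 0.226
gripper_force: 60.3
```

```bash
python3 -m pendant '0 0 0.06 0 0 0;0 0 0.06 0 0 0;0 0 0.06 0 0 0'; python3 -m pendant '0 0 0 0 0 0;0 0 0 0 0 0;0 0 0 0 0 0;0 0 0 0 0 0;0 0 0 0 0 0;0 0 0 0 0 0;0 0 0 0 0 0' 1; python3 -m pendant '0 0 -2 0 0 0;0 0 -5 0 0 0;0 0 -9 0 0 0;0 0 -13 0 0 0;0 0 -13 0 0 0;0 0 -13 0 0 0'
python3 - <<'E'
from h import *
a=arm.snapshot("side");cv2.imwrite("pics/z.png",cv2.resize(a[120:400,180:460,::-1],(560,560)))
E
```

```text
clock: 14.12
tcp_pos: [490.5, -79.4, 205.4]
ee_rot: [[-1.0, 0.005, 0.001], [0.005, 1.0, -0.0], [-0.001, -0.0, -1.0]]
force: [-3.0, -0.4, 15.2]
width: 0.231
gripper_force: 62.7
clock: 15.0
tcp_pos: [490.4, -79.3, 204.6]
ee_rot: [[-1.0, 0.005, -0.0], [0.005, 1.0, -0.0], [0.0, -0.0, -1.0]]
force: [0.2, -0.8, -0.0]
width: 1.0
gripper_force: 0.0
clock: 15.75
tcp_pos: [490.2, -79.2, 334.2]
ee_rot: [[-1.0, 0.005, -0.0], [0.005, 1.0, 0.0], [0.0, 0.0, -1.0]]
force: [-0.4, 0.1, -0.5]
width: 0.998
gripper_force: 0.0
```

View pics/z.png

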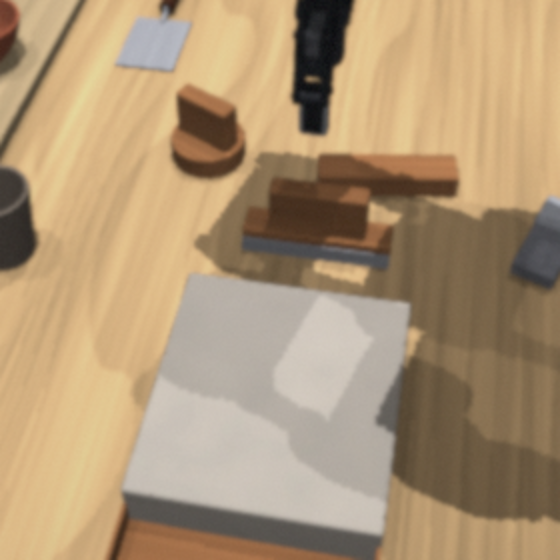

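The scraper stands flat and released at about (318,225), clear of the slab, and the slab is bare.

```bash
python3 -c "
from rig import arm
print(arm.job_done())"
```

```text
the job is handed in; nothing more can be done
None
```

The job is handed in (no verdict was returned): both chips were seen lying in the tray, and the scraper stands released on the bench, clear of the slab and tray, at about 16 s of the 50 s allowed.

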